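# Load the plate trolley with three punches and unhitch it

## Task

Stand exactly three of the four plain steel punches upright in the little trolley's tray, leaving the fourth standing on the bench. Then unhitch the trolley: pull the coupler's latch handle sideways, away from the drawbar, against its spring, and lift the drawbar about 8 cm up off the ball. Finish while still holding the drawbar raised in the gripper, and leave everything else on the bench where it is.

Things in the scene. Friction and masses are not known exactly. Their poses are not given: they have to be found in the camera images.
- tray_floor (a point): Centre of the inner floor of the trolley's open steel tray. The trolley stands braked (does not move) on the bench. The tray is inside 130 mm along its x and 190 mm along its y, walls 6 mm thick and rising 26 mm above the floor; the floor is 70 mm above the bench. Axes are the trolley's: z up, drawbar running out to -y, latch pulled to -x.
- drawbar_hinge (a point): Centre of the drawbar's hinge pin on the trolley, 75 mm above the bench, fixed to the trolley; axes as tray_floor. The pin lies along x. The drawbar, a grey bar 30 mm wide, runs 195 mm from here to -y to the coupler.
- coupler (a point): Centre of the socket in the coupler at the drawbar's free end (a dark steel hood 58 x 62 mm whose top is 29 mm above this point); when seated it is the centre of the 40 mm steel ball on its mount, bolted to the bench, 75 mm above the bench. Carried by the drawbar, axes turn with it. The latch's bracket sticks out 105 mm to -x of this point and up to 9 mm above it.
- latch_grip (a point): Centre of the latch's grip bar: a steel bar 14 mm thick along x, 60 mm long along y, 18 mm high, on an upright strip 22 mm wide; it stands on the -x side of the coupler, 50 mm from the socket's centre when closed and 67 mm higher (142 mm above the bench). Moves with latch and drawbar; axes turn with the drawbar. The drawbar can be lifted by this bar.
- latch (a joint): Latch slide, 0 = locked (fork under the ball), grows as the grip bar is pulled to -x; stop at 0.032 m. A spring pushes it back: about 4 N at the start, 10 N at the stop. The drawbar lifts freely only while it is at least 0.024 m out, until the coupler has risen 40 mm; less than that, the fork catches under the ball.
- drawbar (a joint): Drawbar hinge angle in rad, 0 = coupler seated on the ball, grows as the coupler is lifted (0.42 is 80 mm up), stop at 0.75. It falls back if let go; lifting takes about 5 to 8 N at the coupler.
- punch1_mid (a point): Centre (half-way up) of a plain steel punch: a smooth straight cylinder 30 mm in diameter, 60 mm high, 0.33 kg, standing on the bench; z along its axis. The four are alike.
- punch2_mid (a point): Centre (half-way up) of a plain steel punch: a smooth straight cylinder 30 mm in diameter, 60 mm high, 0.33 kg, standing on the bench; z along its axis. The four are alike.
- punch3_mid (a point): Centre (half-way up) of a plain steel punch: a smooth straight cylinder 30 mm in diameter, 60 mm high, 0.33 kg, standing on the bench; z along its axis. The four are alike.
- punch4_mid (a point): Centre (half-way up) of a plain steel punch: a smooth straight cylinder 30 mm in diameter, 60 mm high, 0.33 kg, standing on the bench; z along its axis. The four are alike.
- bush: Bystander among the punches: steel ring 38 mm outside, 22 mm hole, 25 mm high; origin at its underside.
- nut: Bystander among the punches: steel hexagon nut 32 mm across flats, 16 mm high; origin at its underside.
- guide: Bystander among the punches: steel pin 18 mm in diameter on a 36 mm flange, 70 mm high in all; origin at its underside.
- spanner: Bystander: spanner 130 mm long lying on the bench near the punches; origin at its underside.
Not all that is in view belongs to the job. Leave any orange look-alike of the part that bears punch4_mid alone.

How it is judged:
By the outcome, as a careful person would: the job done as asked, in the order asked, and still so for the second after the job is handed in, while the arm keeps its last pose, push and grip.
It also fails if it takes over 72 s, if anything falls off the work surface, if the arm or the gripper's body presses on something with over 40 N, if the wrist force passes 120 N, or if a joint passes its speed limit or range.

## Robot

A 7-joint arm with a two-finger parallel gripper is mounted at the origin on the work surface. World frame = base frame: x ahead of the robot, y to its left, z up, the work surface at z = 0. Lengths are in m, angles in rad, forces in N, time in s.
With the tool pointing down it reaches from about 0.425 to 0.925 m from the base axis. Payload 6.8 kg.
Tool frame: the origin (TCP) lies on the centre line of the jaws, within the pads' length; the fingertips stand 25 mm ahead of it and the grasp point (between the pads) lies 6 mm ahead of it; z points along the fingers, y is the line along which they close (so a half turn about z gives the same grasp; the last joint's range is limited). The gripper opens to 85 mm and grips with 20 to 120 N. Pads are 22 mm wide; open, the fingers measure 114 mm over their backs; the gripper's body (76 mm by 85 mm) begins 54 mm behind the grasp point. The pads swing forward as they close: fully open they stand 13 mm farther back than shut.
Start: joints at [1.019, 0.477, 0.022, 1.555, -0.011, 1.109, -0.083], TCP at [0.29, -0.61, 0.256] pointing down, gripper open.
Joint ranges: [-2.96, 2.96], [-0.34, 2.1], [-1.41, 1.46], [0.24, 2.44], [-1.37, 4.51], [0.17, 1.92], [-2.96, 2.96]. Speed limits (rad/s): [2.39, 2.39, 3.14, 3.14, 3.14, 3.14, 3.14].

## Interface

Orientations are given as a rotation vector (axis times angle).
In Python, from rig import robot, imaging gives the robot as it stands. The module is installed in compiled form; this text tells all that it offers.
- The arm moves only by the shell command python3 -m jog 'ROWS' [OPENING] [FORCE]. ROWS is JSON, a list of rows, each an object of numbers: "tx", "ty", "tz": the shift along the tool's x, y, z in m; "spin": the turn about the tool's z in degrees. In form: [{"tx": .., "ty": .., "tz": .., "spin": ..}, ...]. A call has 1 to 20 rows; each row shifts and turns the commanded pose from where the row before left it, along the tool's axes as they then stand; what a row does not reach is not made up. A row lasts 1/8 s, in which the tool goes at most 62.5 mm and 10.7 degrees, less where a joint would pass 70% of its speed; a pose out of reach is approached as far as the arm can. A call is refused whole if a number of a shift passes 0.0625 or a number of a turn 10.7, either way. A call with a gripper value outside its range is refused whole. OPENING is the opening, from 0 (shut) to 1 (fully open), set as the call begins (- or left out, the last holds). The fingers move at their own pace and stop on an object; FORCE is the grip in N (left out, the last holds). Time passes only in rows, so rows that do not move let the fingers close. It gives the time, the measured TCP pose, the force, the opening and the grip force at its end, in the units of the state.
- robot.get_obs(): the state, without advancing time (a new reading comes with each control period).
- imaging.snapshot(name): name is "side" or "top"; returns the picture (420x560x3 uint8, red, green, blue); there is no depth.
- imaging.camera_model(name): a dict with "fov_y" (degrees; the focal length in pixels is half the picture's height over the tangent of half this angle, whatever the lens; pixels are square), "cx", "cy" (the principal point, pixels), "cam_to_world" (4x4, takes a point from camera to world coordinates). Camera axes: x right, y down, z forward; pixel columns grow to the right and rows downward; lengths in m; the calibration is good to about 2 mm. A picture is of the moment at which its call begins. camera_model takes no time and is no camera call.
- robot.sign_off(): hands the job in; it is judged then, once.
The state is a dict: "time_s": time; "joint_pos": joint angles; "qvel": joint speeds; "tau": joint torques, N m; "eef_pos": TCP position; "tcp_rot": TCP orientation; "ft_force": force on the tool from outside, world axes, zero at the start; "moment": the same for the moment, N m; "grip_width": opening from 0.0 (shut) to 1.0 (fully open); "finger_force": force on a finger pad.
Only numpy, scipy, OpenCV 4.12 (cv2) and the standard library are available. Lean on these libraries where they do the work, as an engineer would, in place of code of your own. Each camera call takes 0.05 s, during which the arm holds its last target. There are 200 camera calls.

## Working session

There is one attempt and no reset: what is moved stays moved. The work goes in short steps, Python scripts to look and compute and a shell command to move; the robot and the scene stay as the last step left them, time stands still between calls to the robot, and variables do not carry over. Pictures are saved under pics/ and viewed, at most 10 in all, crops included, and the job is handed in when it is done.

```bash
mkdir -p pics; python3 - <<'E'
from rig import robot, imaging
import cv2, numpy as np
for n in ("top","side"):
    im=imaging.snapshot(n); cv2.imwrite(f"pics/{n}0.png",im[:,:,::-1])
    m=imaging.camera_model(n); print(n,{k:(np.round(v,4).tolist()) for k,v in m.items()})
o=robot.get_obs(); print({k:np.round(v,3).tolist() for k,v in o.items()})
E
```

```text
top {'fov_y': 50.8542, 'cx': 273.4726, 'cy': 209.6954, 'cam_to_world': [[-0.0231, -0.984, 0.1765, 0.3796], [-0.9995, 0.0269, 0.019, -0.1119], [-0.0234, -0.176, -0.9841, 1.1234], [0.0, 0.0, 0.0, 1.0]]}
side {'fov_y': 54.5602, 'cx': 276.0249, 'cy': 210.5296, 'cam_to_world': [[0.9316, -0.2175, 0.2911, 0.3046], [-0.3633, -0.5435, 0.7567, -0.7715], [-0.0063, -0.8107, -0.5854, 0.6165], [0.0, 0.0, 0.0, 1.0]]}
{'time_s': 0.1, 'joint_pos': [1.019, 0.478, 0.022, 1.556, -0.011, 1.109, -0.083], 'qvel': [-0.001, -0.002, -0.0, -0.002, -0.001, 0.001, -0.001], 'tau': [0.004, -59.777, 1.613, -28.196, 0.013, 0.005, -0.0], 'eef_pos': [0.29, -0.609, 0.255], 'tcp_rot': [-3.063, -0.691, 0.001], 'ft_force': [1.153, 1.026, -0.216], 'moment': [0.018, 0.059, -0.025], 'finger_force': 0.0, 'grip_width': 1.002}
```

View pics/top0.png

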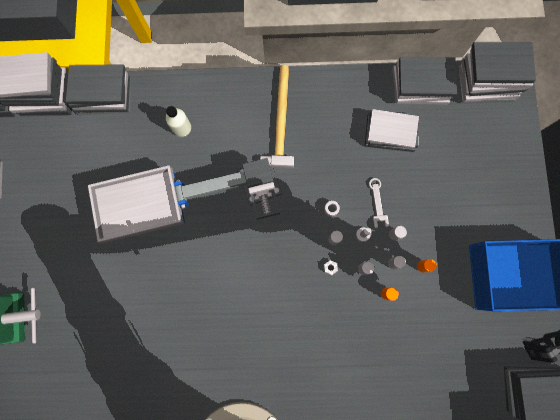

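View pics/side0.png

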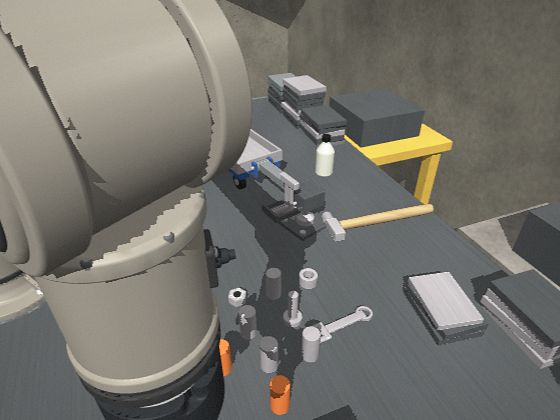

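The top view shows the tray at (138,203), the drawbar running to the coupler at about (258,170), and the latch grip at about (262,188). Round candidates:
- Grey cylinders: (336,237), (367,267), (399,262) and (400,232). These fit the plain punches.
- Other parts: bush (332,208), nut (331,267), and guide (364,233), which has a flange and a thin pin.
- Orange look-alikes: (428,265) and (390,294), to be left alone.

I'll confirm these in one enlarged crop.

```bash
python3 - <<'E'
import cv2, numpy as np
t=cv2.imread("pics/top0.png")
a=cv2.resize(t[190:310,310:450],None,fx=4,fy=4,interpolation=cv2.INTER_CUBIC)
b=cv2.resize(t[150:225,160:300],None,fx=4,fy=4,interpolation=cv2.INTER_CUBIC)
c=np.vstack([a[:300],b]) 
cv2.imwrite("pics/crop1.png",c)
cv2.imwrite("pics/crop2.png",np.hstack([a,np.zeros((480,10,3),np.uint8)]))
E
```

```text
(no output)
```

View pics/crop2.png

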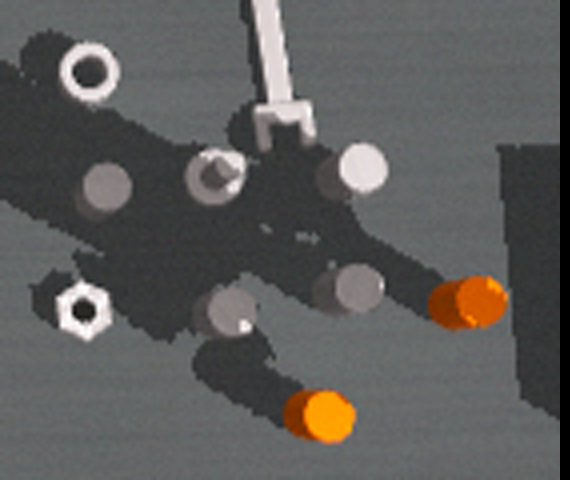

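View pics/crop1.png

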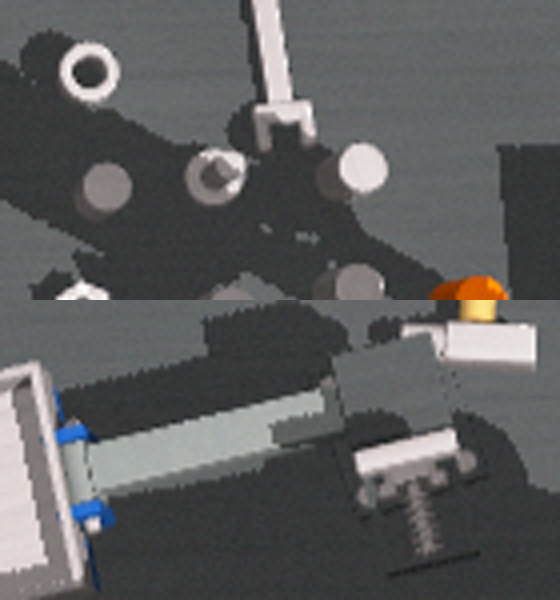

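The crop shows four plain grey cylinders with tops at (336.8,236.8), (368,267.8), (400.3,262) and (400.8,232). The guide (thin pin on a flange), bush, nut, spanner and two orange look-alikes are clearly different. The latch's white grip bar is at about (261.5,188). Next I'll compute positions.

```bash
cat > h.py <<'E'
import cv2, numpy as np
from rig import robot, imaging
from scipy.spatial.transform import Rotation as R
def ray(n,uv):
    m=imaging.camera_model(n);T=np.array(m["cam_to_world"]);f=210/np.tan(np.radians(m["fov_y"]/2))
    d=T[:3,:3]@[(uv[0]-m["cx"])/f,(uv[1]-m["cy"])/f,1];return T[:3,3],d
def plane(n,uv,z):
    o,d=ray(n,uv);return (o+d*(z-o[2])/d[2])[:2]
def pix(n,p):
    m=imaging.camera_model(n);T=np.array(m["cam_to_world"]);f=210/np.tan(np.radians(m["fov_y"]/2))
    c=T[:3,:3].T@(np.array(p)-T[:3,3]);return c[:2]/c[2]*f+[m["cx"],m["cy"]]
def snap(n,name):
    im=imaging.snapshot(n)[:,:,::-1].copy();cv2.imwrite(f"pics/{name}.png",im);return im
def tool():
    o=robot.get_obs();M=R.from_rotvec(o["tcp_rot"]).as_matrix();return o,np.array(o["eef_pos"]),M
def go(target,yaw_y=None):
    "shift in tool axes, and spin so the closing line points along yaw_y (rad, world)"
    o,p,M=tool();d=M.T@(np.array(target)-p);s=0
    if yaw_y is not None:
        v=M.T@[np.cos(yaw_y),np.sin(yaw_y),0];a=np.degrees(np.arctan2(v[1],v[0]))-90
        s=(a+90)%180-90
    print("t",o["time_s"],"p",np.round(p,4),"shift mm",np.round(d*1000,1),"spin",round(s,1),"q7",round(o["joint_pos"][6],2),"F",np.round(o["ft_force"],1))
E
python3 - <<'E'
from h import *
t=cv2.imread("pics/top0.png")
P=[(336.75,236.75),(368,267.75),(400.25,262),(400.75,232)]
for u in P: print(plane("top",u,.06).round(4))
print("guide",plane("top",(366,232),.07).round(4),"bush",plane("top",(332,208),.025).round(4),"nut",plane("top",(331,267),.016),"org",plane("top",(430,265),.06),plane("top",(391,294),.06))
def rect(x0,y0,x1,y1,thr,z):
    g=t[y0:y1,x0:x1].min(2);m=(g>thr).astype(np.uint8)
    c=max(cv2.findContours(m,0,1)[0],key=cv2.contourArea)
    b=cv2.boxPoints(cv2.minAreaRect(c))+[x0,y0]
    w=np.array([plane("top",q,z) for q in b]);print(b.round(1).tolist(),w.round(4).tolist(),w.mean(0).round(4))
    e=w[1]-w[0],w[2]-w[1]; print([ (np.linalg.norm(v).round(4),np.degrees(np.arctan2(v[1],v[0])).round(1)) for v in e])
rect(80,155,200,250,120,.096)
rect(240,175,285,205,170,.151)
M=tool()[2];print(M.round(3))
E
```

```text
[ 0.4999 -0.2425]
[ 0.424 -0.313]
[ 0.4357 -0.3901]
[ 0.5074 -0.3966]
guide [ 0.5084 -0.3115] bush [ 0.5769 -0.2383] nut [ 0.429881   -0.23000971] org [ 0.42691885 -0.45975495] [ 0.36150477 -0.36305877]
[[84.6, 185.0], [193.3, 158.6], [206.9, 214.4], [98.1, 240.8]] [[0.6369, 0.3621], [0.6949, 0.0992], [0.5569, 0.0658], [0.5008, 0.3228]] [0.5974 0.2125]
[(np.float64(0.2692), np.float64(-77.5)), (np.float64(0.142), np.float64(-166.4))]
[[248.2, 187.9], [272.7, 181.8], [273.9, 186.8], [249.5, 192.9]] [[0.6055, -0.0373], [0.6181, -0.0929], [0.6066, -0.0954], [0.594, -0.0399]] [ 0.606  -0.0664]
[(np.float64(0.057), np.float64(-77.2)), (np.float64(0.0118), np.float64(-167.6))]
[[ 0.903  0.429 -0.001]
 [ 0.429 -0.903  0.001]
 [-0.    -0.002 -1.   ]]
```

```bash
python3 -m jog '[{"tx":0.0347,"ty":-0.0241},{"tx":0.0347,"ty":-0.0241},{"tx":0.0347,"ty":-0.0241},{"tx":0.0347,"ty":-0.0241},{"tx":0.0347,"ty":-0.0241},{"tx":0.0347,"ty":-0.0241},{"tx":0.0347,"ty":-0.0241},{"tx":0.0347,"ty":-0.0241},{"tx":0.0347,"ty":-0.0241},{"tx":0.0347,"ty":-0.0241},{"spin":10},{"spin":10},{"spin":10},{"spin":10},{"spin":10},{"spin":10},{"spin":10},{},{}]' 0.8 60
python3 -c "
from h import *
go((.4999,-.2425,.047),np.radians(45))"
```

```text
t 0.1 p [ 0.2896 -0.6092  0.2554] shift mm [ 347.4 -240.5  208.8] spin 70.4 q7 -0.08 F [ 1.2  1.  -0.2]$[0]: bad value
```

```bash
python3 -m jog '[{"tx":0.035,"ty":-0.024,"tz":0,"spin":0},{"tx":0.035,"ty":-0.024,"tz":0,"spin":0},{"tx":0.035,"ty":-0.024,"tz":0,"spin":0},{"tx":0.035,"ty":-0.024,"tz":0,"spin":0},{"tx":0.035,"ty":-0.024,"tz":0,"spin":0},{"tx":0.035,"ty":-0.024,"tz":0,"spin":0},{"tx":0.035,"ty":-0.024,"tz":0,"spin":0},{"tx":0.035,"ty":-0.024,"tz":0,"spin":0},{"tx":0.035,"ty":-0.024,"tz":0,"spin":0},{"tx":0.035,"ty":-0.024,"tz":0,"spin":0},{"tx":0,"ty":0,"tz":0,"spin":10},{"tx":0,"ty":0,"tz":0,"spin":10},{"tx":0,"ty":0,"tz":0,"spin":10},{"tx":0,"ty":0,"tz":0,"spin":10},{"tx":0,"ty":0,"tz":0,"spin":10},{"tx":0,"ty":0,"tz":0,"spin":10},{"tx":0,"ty":0,"tz":0,"spin":10},{"tx":0,"ty":0,"tz":0,"spin":0},{"tx":0,"ty":0,"tz":0,"spin":0}]' 0.8 60
python3 -c "
from h import *
go((.4999,-.2425,.047),np.radians(45))"
```

```text
time_s: 2.48
eef_pos: [0.5028, -0.2425, 0.2561]
tcp_rot: [2.909, -1.186, -0.001]
ft_force: [0.4, -0.9, -0.4]
grip_width: 0.803
finger_force: 0.0
t 2.475 p [ 0.5028 -0.2425  0.2561] shift mm [ -2.    2.  209.1] spin 0.6 q7 -1.99 F [ 0.4 -0.9 -0.4]
```

```bash
python3 -m jog '[{"tx":-0.002,"ty":0.002,"tz":0.05,"spin":0},{"tx":0,"ty":0,"tz":0.05,"spin":0},{"tx":0,"ty":0,"tz":0.05,"spin":0},{"tx":0,"ty":0,"tz":0.04,"spin":0},{"tx":0,"ty":0,"tz":0.015,"spin":0},{"tx":0,"ty":0,"tz":0.004,"spin":0},{"tx":0,"ty":0,"tz":0,"spin":0}]'
python3 -m jog '[{"tx":0,"ty":0,"tz":0,"spin":0},{"tx":0,"ty":0,"tz":0,"spin":0},{"tx":0,"ty":0,"tz":0,"spin":0},{"tx":0,"ty":0,"tz":0,"spin":0},{"tx":0,"ty":0,"tz":0,"spin":0},{"tx":0,"ty":0,"tz":0,"spin":0}]' 0 60
python3 -c "
from h import *
print(np.round(robot.get_obs()['joint_pos'],2))
go((.4999,-.2425,.25),np.radians(45))"
```

```text
time_s: 3.35
eef_pos: [0.501, -0.2431, 0.0485]
tcp_rot: [-2.907, 1.191, -0.003]
ft_force: [-0.0, -0.3, 0.2]
grip_width: 0.802
finger_force: 0.0
time_s: 4.1
eef_pos: [0.5011, -0.2427, 0.0485]
tcp_rot: [-2.907, 1.191, -0.003]
ft_force: [-0.2, 0.4, 7.2]
grip_width: 0.335
finger_force: 58.6
[ 0.31  0.57  0.03  1.99 -0.03  0.58 -1.98]
t 4.1 p [ 0.5011 -0.2427  0.0485] shift mm [  -0.6    0.5 -201.5] spin 0.4 q7 -1.98 F [-0.2  0.4  7.2]
```

```bash
python3 -m jog '[{"tx":0,"ty":0,"tz":-0.03,"spin":0},{"tx":0,"ty":0,"tz":-0.05,"spin":0},{"tx":0,"ty":0,"tz":-0.05,"spin":0},{"tx":0,"ty":0,"tz":-0.05,"spin":0},{"tx":0,"ty":0,"tz":-0.02,"spin":-8},{"tx":0,"ty":0,"tz":0,"spin":-10},{"tx":0,"ty":0,"tz":0,"spin":-10},{"tx":0,"ty":0,"tz":0,"spin":-10},{"tx":0,"ty":0,"tz":0,"spin":-10},{"tx":0,"ty":0,"tz":0,"spin":-10},{"tx":0,"ty":0,"tz":0,"spin":-10},{"tx":0,"ty":0,"tz":0,"spin":-10},{"tx":0,"ty":0,"tz":0,"spin":-10},{"tx":0,"ty":0,"tz":0,"spin":-10},{"tx":0,"ty":0,"tz":0,"spin":-10},{"tx":0,"ty":0,"tz":0,"spin":-10},{"tx":0,"ty":0,"tz":0,"spin":-10},{"tx":0,"ty":0,"tz":0,"spin":-10},{"tx":0,"ty":0,"tz":0,"spin":-10},{"tx":0,"ty":0,"tz":0,"spin":0}]'
python3 -c "
from h import *
go((.577,.298,.25),np.radians(12.8))
t=snap('side','s1'); t=snap('top','t1')"
```

```text
time_s: 6.6
eef_pos: [0.4993, -0.2426, 0.2469]
tcp_rot: [-1.948, -2.463, 0.001]
ft_force: [-0.1, 0.6, -3.2]
grip_width: 0.338
finger_force: 59.9
t 6.6 p [ 0.4993 -0.2426  0.2469] shift mm [508.2 200.2  -3. ] spin 0.5 q7 0.44 F [-0.1  0.6 -3.2]
```

```bash
python3 -m jog '[{"tx":0.042,"ty":0.0165,"tz":0,"spin":0},{"tx":0.042,"ty":0.0165,"tz":0,"spin":0},{"tx":0.042,"ty":0.0165,"tz":0,"spin":0},{"tx":0.042,"ty":0.0165,"tz":0,"spin":0},{"tx":0.042,"ty":0.0165,"tz":0,"spin":0},{"tx":0.042,"ty":0.0165,"tz":0,"spin":0},{"tx":0.042,"ty":0.0165,"tz":0,"spin":0},{"tx":0.042,"ty":0.0165,"tz":0,"spin":0},{"tx":0.042,"ty":0.0165,"tz":0,"spin":0},{"tx":0.042,"ty":0.0165,"tz":0,"spin":0},{"tx":0.042,"ty":0.0165,"tz":0,"spin":0},{"tx":0.042,"ty":0.0165,"tz":0,"spin":0},{"tx":0.004,"ty":0.002,"tz":0,"spin":0},{"tx":0,"ty":0,"tz":0,"spin":0}]'
python3 -c "
from h import *
go((.577,.298,.12),np.radians(12.8))
t=snap('top','t2');cv2.imwrite('pics/t2c.png',cv2.resize(t[130:270,50:310],None,fx=3,fy=3))"
```

```text
time_s: 8.45
eef_pos: [0.5765, 0.2976, 0.2468]
tcp_rot: [1.948, 2.465, -0.002]
ft_force: [-0.5, -0.3, -3.3]
grip_width: 0.332
finger_force: 60.0
t 8.45 p [0.5765 0.2976 0.2468] shift mm [  0.4   0.7 126.8] spin 0.6 q7 -0.57 F [-0.5 -0.3 -3.3]
```

View pics/t2c.png

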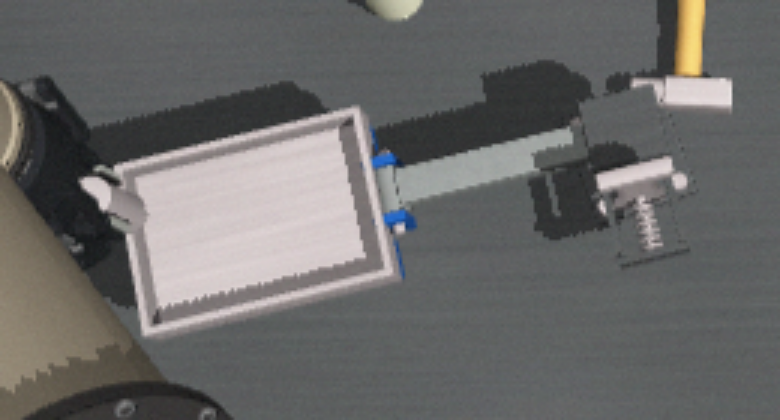

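The picture shows the held punch at crop (125,200), with the empty tray's outer rim corners at crop (115,165), (358,108), (400,275) and (145,335). I'll use those to check the tray centre.

```bash
python3 -c "
from h import *
w=np.array([plane('top',(50+a/3,130+b/3),.096) for a,b in [(115,165),(358,108),(400,275),(145,335)]])
print(w.round(4),w.mean(0)); print(np.linalg.norm(w-np.roll(w,1,0),axis=1))
yv=np.array([-.22,.975]);print(w.mean(0)+.055*yv)
"
```

```text
[[0.6365 0.3529]
 [0.6781 0.1574]
 [0.541  0.1216]
 [0.4987 0.3221]] [0.58858111 0.23849344]
[0.14128559 0.19991992 0.14177514 0.20493579]
[0.57648111 0.29211844]
```

```bash
python3 -m jog '[{"tx":-0.005,"ty":0,"tz":0.03,"spin":0},{"tx":0,"ty":0,"tz":0.04,"spin":0},{"tx":0,"ty":0,"tz":0.03,"spin":0},{"tx":0,"ty":0,"tz":0.015,"spin":0},{"tx":0,"ty":0,"tz":0.008,"spin":0},{"tx":0,"ty":0,"tz":0.004,"spin":0},{"tx":0,"ty":0,"tz":0,"spin":0}]'

```

```text
time_s: 9.38
eef_pos: [0.5782, 0.2933, 0.121]
tcp_rot: [1.946, 2.465, 0.002]
ft_force: [0.1, 1.1, -3.4]
grip_width: 0.336
finger_force: 60.1
```

```bash
python3 -m jog '[{"tx":0,"ty":0,"tz":0.002,"spin":0},{"tx":0,"ty":0,"tz":0,"spin":0}]'
python3 -m jog '[{"tx":0,"ty":0,"tz":0,"spin":0},{"tx":0,"ty":0,"tz":0,"spin":0},{"tx":0,"ty":0,"tz":0,"spin":0},{"tx":0,"ty":0,"tz":0,"spin":0},{"tx":0,"ty":0,"tz":-0.02,"spin":0},{"tx":0,"ty":0,"tz":-0.03,"spin":0},{"tx":0,"ty":0,"tz":-0.04,"spin":0},{"tx":0,"ty":0,"tz":-0.04,"spin":0},{"tx":0,"ty":0,"tz":0,"spin":0}]' 0.7
python3 -c "
from h import *
go((.424,-.313,.25),np.radians(135))"
```

```text
time_s: 9.62
eef_pos: [0.5784, 0.2935, 0.1196]
tcp_rot: [1.946, 2.465, 0.003]
ft_force: [-1.3, -0.5, 3.7]
grip_width: 0.332
finger_force: 60.7
time_s: 10.75
eef_pos: [0.5794, 0.2947, 0.2538]
tcp_rot: [1.945, 2.464, 0.012]
ft_force: [0.2, 0.7, -0.1]
grip_width: 0.703
finger_force: 0.0
t 10.75 p [0.5794 0.2947 0.2538] shift mm [-5.550e+02 -2.924e+02  1.000e-01] spin 58.4 q7 -0.56 F [ 0.2  0.7 -0.1]
```

```bash
python3 -m jog '[{"tx":-0.04,"ty":-0.021,"tz":0,"spin":0},{"tx":-0.04,"ty":-0.021,"tz":0,"spin":0},{"tx":-0.04,"ty":-0.021,"tz":0,"spin":0},{"tx":-0.04,"ty":-0.021,"tz":0,"spin":0},{"tx":-0.04,"ty":-0.021,"tz":0,"spin":0},{"tx":-0.04,"ty":-0.021,"tz":0,"spin":0},{"tx":-0.04,"ty":-0.021,"tz":0,"spin":0},{"tx":-0.04,"ty":-0.021,"tz":0,"spin":0},{"tx":-0.04,"ty":-0.021,"tz":0,"spin":0},{"tx":-0.04,"ty":-0.021,"tz":0,"spin":0},{"tx":-0.04,"ty":-0.021,"tz":0,"spin":0},{"tx":-0.04,"ty":-0.021,"tz":0,"spin":0},{"tx":-0.04,"ty":-0.021,"tz":0,"spin":0},{"tx":-0.035,"ty":-0.019,"tz":0,"spin":0},{"tx":0,"ty":0,"tz":0,"spin":10},{"tx":0,"ty":0,"tz":0,"spin":10},{"tx":0,"ty":0,"tz":0,"spin":10},{"tx":0,"ty":0,"tz":0,"spin":10},{"tx":0,"ty":0,"tz":0,"spin":10},{"tx":0,"ty":0,"tz":0,"spin":8}]'
python3 -c "
from h import *
t=snap('top','t3')
go((.424,-.313,.048),np.radians(135))
c=cv2.resize(t[130:270,50:310],None,fx=3,fy=3);d=cv2.resize(t[190:290,310:440],None,fx=2,fy=2);c[-200:,-260:]=d;cv2.imwrite('pics/t3c.png',c)"
```

```text
time_s: 13.25
eef_pos: [0.4224, -0.3142, 0.2484]
tcp_rot: [-2.9, -1.206, 0.0]
ft_force: [0.6, -0.4, -0.3]
grip_width: 0.701
finger_force: 0.0
t 13.3 p [ 0.4225 -0.3142  0.2484] shift mm [  1.9   0.3 200.4] spin -0.1 q7 -0.31 F [-0.3 -0.5 -0.9]
```

View pics/t3c.png

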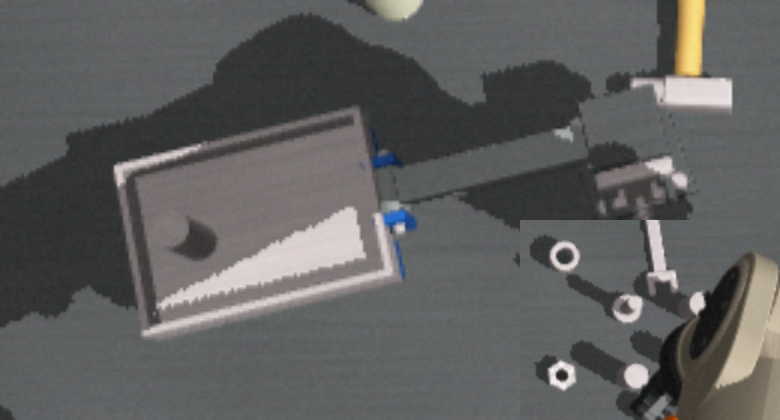

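Punch A stands upright in the tray at crop (172,230), and punch B is still in place at full-image (367.5,267.5). I'm going down on B.

```bash
python3 -m jog '[{"tx":0.002,"ty":0,"tz":0.05,"spin":0},{"tx":0,"ty":0,"tz":0.05,"spin":0},{"tx":0,"ty":0,"tz":0.05,"spin":0},{"tx":0,"ty":0,"tz":0.03,"spin":0},{"tx":0,"ty":0,"tz":0.015,"spin":0},{"tx":0,"ty":0,"tz":0.005,"spin":0},{"tx":0,"ty":0,"tz":0,"spin":0}]'
python3 -m jog '[{"tx":0,"ty":0,"tz":0,"spin":0},{"tx":0,"ty":0,"tz":0,"spin":0},{"tx":0,"ty":0,"tz":0,"spin":0},{"tx":0,"ty":0,"tz":0,"spin":0},{"tx":0,"ty":0,"tz":0,"spin":0}]' 0 60
python3 -m jog '[{"tx":0,"ty":0,"tz":-0.03,"spin":0},{"tx":0,"ty":0,"tz":-0.05,"spin":0},{"tx":0,"ty":0,"tz":-0.05,"spin":0},{"tx":0,"ty":0,"tz":-0.05,"spin":0},{"tx":0,"ty":0,"tz":-0.02,"spin":-8},{"tx":0,"ty":0,"tz":0,"spin":-10},{"tx":0,"ty":0,"tz":0,"spin":-10},{"tx":0,"ty":0,"tz":0,"spin":-10},{"tx":0,"ty":0,"tz":0,"spin":-10},{"tx":0,"ty":0,"tz":0,"spin":-10},{"tx":0,"ty":0,"tz":0,"spin":0}]'
python3 -c "
from h import *
go((.5886,.2395,.25),np.radians(12.8))"
```

```text
time_s: 14.18
eef_pos: [0.4246, -0.3134, 0.049]
tcp_rot: [2.897, 1.213, 0.001]
ft_force: [-0.3, -0.3, -0.5]
grip_width: 0.705
finger_force: 0.0
time_s: 14.8
eef_pos: [0.4247, -0.3136, 0.0495]
tcp_rot: [2.897, 1.212, 0.002]
ft_force: [-0.6, 0.5, 5.3]
grip_width: 0.336
finger_force: 58.8
time_s: 16.18
eef_pos: [0.4235, -0.313, 0.2482]
tcp_rot: [-1.948, -2.464, 0.0]
ft_force: [0.5, -0.2, -2.8]
grip_width: 0.335
finger_force: 59.7
t 16.175 p [ 0.4235 -0.313   0.2482] shift mm [499.6 288.   -1.7] spin 0.5 q7 0.65 F [ 0.5 -0.2 -2.8]
```

```bash
python3 -m jog '[{"tx":0.038,"ty":0.022,"tz":0,"spin":0},{"tx":0.038,"ty":0.022,"tz":0,"spin":0},{"tx":0.038,"ty":0.022,"tz":0,"spin":0},{"tx":0.038,"ty":0.022,"tz":0,"spin":0},{"tx":0.038,"ty":0.022,"tz":0,"spin":0},{"tx":0.038,"ty":0.022,"tz":0,"spin":0},{"tx":0.038,"ty":0.022,"tz":0,"spin":0},{"tx":0.038,"ty":0.022,"tz":0,"spin":0},{"tx":0.038,"ty":0.022,"tz":0,"spin":0},{"tx":0.038,"ty":0.022,"tz":0,"spin":0},{"tx":0.038,"ty":0.022,"tz":0,"spin":0},{"tx":0.038,"ty":0.022,"tz":0,"spin":0},{"tx":0.038,"ty":0.022,"tz":0,"spin":0},{"tx":0.005,"ty":0.002,"tz":0,"spin":0},{"tx":0,"ty":0,"tz":0.01,"spin":0},{"tx":0,"ty":0,"tz":0,"spin":0}]'
python3 -c "
from h import *
go((.5886,.2395,.1215),np.radians(12.8))"
```

```text
time_s: 18.18
eef_pos: [0.5878, 0.2367, 0.2367]
tcp_rot: [-1.95, -2.463, 0.006]
ft_force: [-0.4, 0.1, -2.7]
grip_width: 0.337
finger_force: 59.9
t 18.175 p [0.5878 0.2367 0.2367] shift mm [  2.7   1.8 115.2] spin 0.5 q7 -0.48 F [-0.4  0.1 -2.7]
```

```bash
python3 -m jog '[{"tx":0.002,"ty":0.001,"tz":0.03,"spin":0},{"tx":0,"ty":0,"tz":0.04,"spin":0},{"tx":0,"ty":0,"tz":0.025,"spin":0},{"tx":0,"ty":0,"tz":0.012,"spin":0},{"tx":0,"ty":0,"tz":0.006,"spin":0},{"tx":0,"ty":0,"tz":0.003,"spin":0},{"tx":0,"ty":0,"tz":0.001,"spin":0},{"tx":0,"ty":0,"tz":0,"spin":0}]'
```

```text
time_s: 19.18
eef_pos: [0.5891, 0.2415, 0.1219]
tcp_rot: [1.946, 2.466, 0.001]
ft_force: [-0.6, -0.2, -2.6]
grip_width: 0.333
finger_force: 60.0
```

```bash
python3 -m jog '[{"tx":0,"ty":0,"tz":0.002,"spin":0},{"tx":0,"ty":0,"tz":0,"spin":0}]'
python3 -m jog '[{"tx":0,"ty":0,"tz":0,"spin":0},{"tx":0,"ty":0,"tz":0,"spin":0},{"tx":0,"ty":0,"tz":0,"spin":0},{"tx":0,"ty":0,"tz":0,"spin":0},{"tx":0,"ty":0,"tz":-0.02,"spin":0},{"tx":0,"ty":0,"tz":-0.03,"spin":0},{"tx":0,"ty":0,"tz":-0.04,"spin":0},{"tx":0,"ty":0,"tz":-0.04,"spin":0},{"tx":0,"ty":0,"tz":0,"spin":0}]' 0.7
python3 -c "
from h import *
go((.4357,-.3901,.25),np.radians(45))"
```

```text
time_s: 19.42
eef_pos: [0.5892, 0.2416, 0.1206]
tcp_rot: [1.946, 2.465, 0.002]
ft_force: [-2.4, -1.7, 4.6]
grip_width: 0.339
finger_force: 61.0
time_s: 20.55
eef_pos: [0.5906, 0.2428, 0.2547]
tcp_rot: [1.944, 2.463, 0.012]
ft_force: [0.7, -0.4, -0.6]
grip_width: 0.695
finger_force: 0.0
t 20.55 p [0.5906 0.2428 0.2547] shift mm [-579.6 -297.7    1.3] spin -31.6 q7 -0.48 F [ 0.7 -0.4 -0.6]
```

```bash
python3 -m jog '[{"tx":-0.039,"ty":-0.02,"tz":0,"spin":0},{"tx":-0.039,"ty":-0.02,"tz":0,"spin":0},{"tx":-0.039,"ty":-0.02,"tz":0,"spin":0},{"tx":-0.039,"ty":-0.02,"tz":0,"spin":0},{"tx":-0.039,"ty":-0.02,"tz":0,"spin":0},{"tx":-0.039,"ty":-0.02,"tz":0,"spin":0},{"tx":-0.039,"ty":-0.02,"tz":0,"spin":0},{"tx":-0.039,"ty":-0.02,"tz":0,"spin":0},{"tx":-0.039,"ty":-0.02,"tz":0,"spin":0},{"tx":-0.039,"ty":-0.02,"tz":0,"spin":0},{"tx":-0.039,"ty":-0.02,"tz":0,"spin":0},{"tx":-0.039,"ty":-0.02,"tz":0,"spin":0},{"tx":-0.039,"ty":-0.02,"tz":0,"spin":0},{"tx":-0.039,"ty":-0.02,"tz":0,"spin":0},{"tx":-0.034,"ty":-0.018,"tz":0,"spin":0},{"tx":0,"ty":0,"tz":0,"spin":-10.5},{"tx":0,"ty":0,"tz":0,"spin":-10.5},{"tx":0,"ty":0,"tz":0,"spin":-10.5},{"tx":0,"ty":0,"tz":0,"spin":0}]'
python3 -c "
from h import *
go((.4357,-.3901,.048),np.radians(45))
t=snap('top','t4')
c=cv2.resize(t[130:270,50:310],None,fx=3,fy=3);d=cv2.resize(t[190:290,310:440],None,fx=2,fy=2);c[-200:,-260:]=d;cv2.imwrite('pics/t4c.png',c)"
```

```text
time_s: 22.92
eef_pos: [0.4334, -0.3919, 0.2492]
tcp_rot: [-1.206, -2.9, -0.001]
ft_force: [0.7, 0.4, 0.6]
grip_width: 0.697
finger_force: 0.0
t 22.925 p [ 0.4334 -0.3919  0.2492] shift mm [ -0.5   2.9 201.2] spin -0.2 q7 1.26 F [0.7 0.4 0.6]
```

View pics/t4c.png

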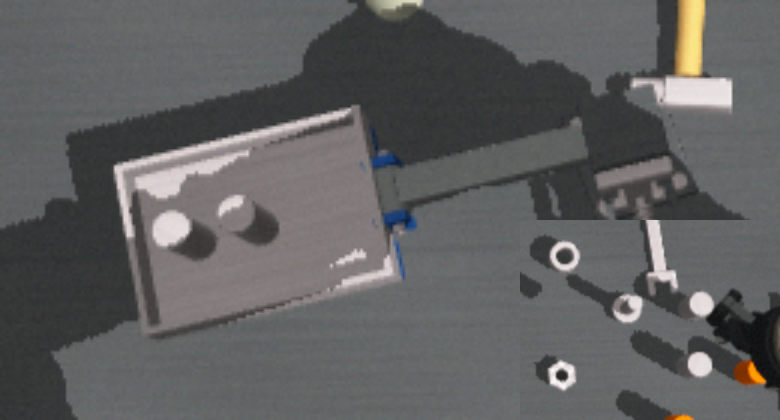

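Two punches stand in the tray at crop (172,230) and (238,215). Punch C is at full-image (399.5,262), with the orange one well to its right.

```bash
python3 -m jog '[{"tx":0,"ty":0.003,"tz":0.05,"spin":0},{"tx":0,"ty":0,"tz":0.05,"spin":0},{"tx":0,"ty":0,"tz":0.05,"spin":0},{"tx":0,"ty":0,"tz":0.03,"spin":0},{"tx":0,"ty":0,"tz":0.015,"spin":0},{"tx":0,"ty":0,"tz":0.006,"spin":0},{"tx":0,"ty":0,"tz":0,"spin":0}]'
python3 -m jog '[{"tx":0,"ty":0,"tz":0,"spin":0},{"tx":0,"ty":0,"tz":0,"spin":0},{"tx":0,"ty":0,"tz":0,"spin":0},{"tx":0,"ty":0,"tz":0,"spin":0},{"tx":0,"ty":0,"tz":0,"spin":0}]' 0 60
python3 -m jog '[{"tx":0,"ty":0,"tz":-0.03,"spin":0},{"tx":0,"ty":0,"tz":-0.05,"spin":0},{"tx":0,"ty":0,"tz":-0.05,"spin":0},{"tx":0,"ty":0,"tz":-0.05,"spin":0},{"tx":0,"ty":0,"tz":-0.02,"spin":0},{"tx":0,"ty":0,"tz":0,"spin":10.5},{"tx":0,"ty":0,"tz":0,"spin":10.5},{"tx":0,"ty":0,"tz":0,"spin":10.5},{"tx":0,"ty":0,"tz":0,"spin":0}]'
python3 -c "
from h import *
go((.6007,.1855,.25),np.radians(12.8))"
```

```text
time_s: 23.85
eef_pos: [0.4363, -0.3903, 0.049]
tcp_rot: [1.205, 2.9, -0.001]
ft_force: [0.3, -0.7, -0.3]
grip_width: 0.699
finger_force: 0.0
time_s: 24.48
eef_pos: [0.4368, -0.3902, 0.0496]
tcp_rot: [1.203, 2.9, -0.001]
ft_force: [-0.2, 1.4, 6.7]
grip_width: 0.338
finger_force: 58.7
time_s: 25.6
eef_pos: [0.4352, -0.3896, 0.2479]
tcp_rot: [-1.944, -2.467, 0.001]
ft_force: [0.1, -0.3, -3.0]
grip_width: 0.335
finger_force: 59.7
t 25.6 p [ 0.4352 -0.3896  0.2479] shift mm [520.5 295.3  -2.1] spin 0.7 q7 0.74 F [ 0.1 -0.3 -3. ]
```

```bash
python3 -m jog '[{"tx":0.037,"ty":0.021,"tz":0,"spin":0},{"tx":0.037,"ty":0.021,"tz":0,"spin":0},{"tx":0.037,"ty":0.021,"tz":0,"spin":0},{"tx":0.037,"ty":0.021,"tz":0,"spin":0},{"tx":0.037,"ty":0.021,"tz":0,"spin":0},{"tx":0.037,"ty":0.021,"tz":0,"spin":0},{"tx":0.037,"ty":0.021,"tz":0,"spin":0},{"tx":0.037,"ty":0.021,"tz":0,"spin":0},{"tx":0.037,"ty":0.021,"tz":0,"spin":0},{"tx":0.037,"ty":0.021,"tz":0,"spin":0},{"tx":0.037,"ty":0.021,"tz":0,"spin":0},{"tx":0.037,"ty":0.021,"tz":0,"spin":0},{"tx":0.037,"ty":0.021,"tz":0,"spin":0},{"tx":0.037,"ty":0.021,"tz":0,"spin":0},{"tx":0.002,"ty":0.001,"tz":0.005,"spin":0},{"tx":0,"ty":0,"tz":0.005,"spin":0}]'
python3 -c "
from h import *
go((.6007,.1855,.122),np.radians(12.8))"
```

```text
time_s: 27.6
eef_pos: [0.6016, 0.1838, 0.2375]
tcp_rot: [-1.943, -2.468, 0.002]
ft_force: [-0.3, -0.5, -3.8]
grip_width: 0.33
finger_force: 60.0
t 27.6 p [0.6016 0.1838 0.2375] shift mm [  1.9  -0.4 115.5] spin 0.8 q7 -0.39 F [-0.3 -0.5 -3.8]
```

```bash
python3 -m jog '[{"tx":0,"ty":0,"tz":0.03,"spin":0},{"tx":0,"ty":0,"tz":0.04,"spin":0},{"tx":0,"ty":0,"tz":0.025,"spin":0},{"tx":0,"ty":0,"tz":0.012,"spin":0},{"tx":0,"ty":0,"tz":0.006,"spin":0},{"tx":0,"ty":0,"tz":0.003,"spin":0},{"tx":0,"ty":0,"tz":0.002,"spin":0},{"tx":0,"ty":0,"tz":0,"spin":0}]'
python3 -m jog '[{"tx":0,"ty":0,"tz":0.001,"spin":0},{"tx":0,"ty":0,"tz":0,"spin":0}]'
```

```text
time_s: 28.6
eef_pos: [0.6022, 0.1845, 0.1208]
tcp_rot: [1.946, 2.466, 0.001]
ft_force: [-0.9, 0.1, -3.4]
grip_width: 0.334
finger_force: 60.0
time_s: 28.85
eef_pos: [0.6023, 0.1845, 0.1206]
tcp_rot: [1.946, 2.465, 0.001]
ft_force: [-3.1, -1.5, 4.5]
grip_width: 0.34
finger_force: 61.2
```

```bash
python3 -m jog '[{"tx":0,"ty":0,"tz":0,"spin":0},{"tx":0,"ty":0,"tz":0,"spin":0},{"tx":0,"ty":0,"tz":0,"spin":0},{"tx":0,"ty":0,"tz":0,"spin":0},{"tx":0,"ty":0,"tz":-0.02,"spin":0},{"tx":0,"ty":0,"tz":-0.03,"spin":0},{"tx":0,"ty":0,"tz":-0.04,"spin":0},{"tx":0,"ty":0,"tz":-0.04,"spin":0},{"tx":0,"ty":0,"tz":0,"spin":0}]' 0.7
python3 -c "
from h import *
go((.606,-.0664,.25),np.radians(12.8))"
```

```text
time_s: 29.98
eef_pos: [0.6039, 0.1857, 0.2547]
tcp_rot: [1.944, 2.462, 0.011]
ft_force: [0.1, 0.1, 0.0]
grip_width: 0.696
finger_force: 0.0
t 29.975 p [0.6039 0.1857 0.2547] shift mm [-245.7  -56.5    4. ] spin 0.6 q7 -0.38 F [0.1 0.1 0. ]
```

```bash
python3 -m jog '[{"tx":-0.035,"ty":-0.008,"tz":0,"spin":0},{"tx":-0.035,"ty":-0.008,"tz":0,"spin":0},{"tx":-0.035,"ty":-0.008,"tz":0,"spin":0},{"tx":-0.035,"ty":-0.008,"tz":0,"spin":0},{"tx":-0.035,"ty":-0.008,"tz":0,"spin":0},{"tx":-0.035,"ty":-0.008,"tz":0,"spin":0},{"tx":-0.035,"ty":-0.008,"tz":0,"spin":0},{"tx":0,"ty":0,"tz":0,"spin":0},{"tx":0,"ty":0,"tz":0,"spin":0}]'
python3 -c "
from h import *
go((.606,-.0664,.25),np.radians(12.8))
t=snap('top','t5');s=snap('side','s5')
print(pix('side',(.606,-.0664,.151)),pix('side',(.606,-.0664,.133)))
a=cv2.resize(t[150:260,70:300],None,fx=3,fy=3)[:,:400];a=cv2.resize(t[140:260,70:300],None,fx=2.5,fy=2.5)
b=cv2.resize(s[120:240,220:350],None,fx=2.5,fy=2.5)
c=np.zeros((600,780,3),np.uint8);c[:300,:575]=a;c[300:,:325]=b;cv2.imwrite('pics/c5.png',c)"
```

```text
time_s: 31.1
eef_pos: [0.6042, -0.0662, 0.2493]
tcp_rot: [-1.946, -2.466, -0.001]
ft_force: [-0.1, 0.6, 0.8]
grip_width: 0.701
finger_force: 0.0
t 31.1 p [ 0.6042 -0.0662  0.2493] shift mm [-0.6  1.7 -0.7] spin 0.7 q7 0.05 F [-0.1  0.6  0.8]
[288.58902517 178.02154088] [288.4939277  184.97183803]
```

View pics/c5.png

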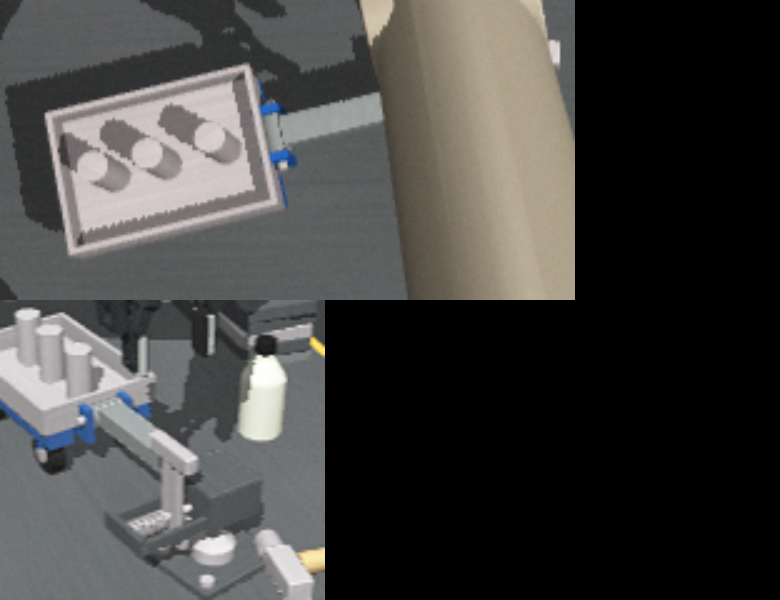

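All three punches stand upright in the tray at crop (97,165), (148,155) and (211,138). In the side view the grip bar's centre is at about (290,180), which matches the prediction of (288.5,181). I'm descending onto the bar.

```bash
python3 -m jog '[{"tx":-0.001,"ty":0.002,"tz":0.03,"spin":0},{"tx":0,"ty":0,"tz":0.03,"spin":0},{"tx":0,"ty":0,"tz":0.025,"spin":0},{"tx":0,"ty":0,"tz":0.012,"spin":0},{"tx":0,"ty":0,"tz":0.005,"spin":0},{"tx":0,"ty":0,"tz":0,"spin":0}]'
python3 -m jog '[{"tx":0,"ty":0,"tz":0,"spin":0},{"tx":0,"ty":0,"tz":0,"spin":0},{"tx":0,"ty":0,"tz":0,"spin":0},{"tx":0,"ty":0,"tz":0,"spin":0},{"tx":0,"ty":0,"tz":0,"spin":0},{"tx":0,"ty":0,"tz":0,"spin":0}]' 0 80
```

```text
time_s: 31.95
eef_pos: [0.6069, -0.0671, 0.1478]
tcp_rot: [1.946, 2.466, 0.001]
ft_force: [-0.5, -0.3, -0.1]
grip_width: 0.702
finger_force: 0.0
time_s: 32.7
eef_pos: [0.6075, -0.0674, 0.1481]
tcp_rot: [1.946, 2.464, 0.002]
ft_force: [4.2, 0.7, 5.4]
grip_width: 0.146
finger_force: 79.2
```

```bash
python3 -m jog '[{"tx":0,"ty":-0.005,"tz":0,"spin":0},{"tx":0,"ty":-0.005,"tz":0,"spin":0},{"tx":0,"ty":-0.005,"tz":0,"spin":0},{"tx":0,"ty":-0.005,"tz":0,"spin":0},{"tx":0,"ty":-0.005,"tz":0,"spin":0},{"tx":0,"ty":-0.004,"tz":0,"spin":0},{"tx":0,"ty":0,"tz":0,"spin":0},{"tx":0,"ty":0,"tz":0,"spin":0}]'
```

```text
time_s: 33.7
eef_pos: [0.5803, -0.0735, 0.1481]
tcp_rot: [1.944, 2.464, 0.006]
ft_force: [9.3, 2.5, 0.9]
grip_width: 0.149
finger_force: 78.7
```

```bash
python3 -m jog '[{"tx":0.0018,"ty":0,"tz":-0.0048,"spin":0},{"tx":0.0018,"ty":0,"tz":-0.0048,"spin":0},{"tx":0.002,"ty":0,"tz":-0.0047,"spin":0},{"tx":0.002,"ty":0,"tz":-0.0047,"spin":0},{"tx":0,"ty":0,"tz":0,"spin":0}]'
```

```text
time_s: 34.33
eef_pos: [0.5772, -0.067, 0.1655]
tcp_rot: [1.945, 2.465, 0.002]
ft_force: [11.1, 0.0, -9.2]
grip_width: 0.148
finger_force: 77.9
```

```bash
python3 -m jog '[{"tx":0.0022,"ty":0,"tz":-0.0047,"spin":0},{"tx":0.0022,"ty":0,"tz":-0.0047,"spin":0},{"tx":0.0025,"ty":0,"tz":-0.0045,"spin":0},{"tx":0.0025,"ty":0,"tz":-0.0045,"spin":0},{"tx":0.0027,"ty":0,"tz":-0.0044,"spin":0},{"tx":0.0027,"ty":0,"tz":-0.0044,"spin":0},{"tx":0,"ty":0,"tz":0,"spin":0}]'
```

```text
time_s: 35.2
eef_pos: [0.5736, -0.0527, 0.1925]
tcp_rot: [1.945, 2.466, 0.001]
ft_force: [8.6, 1.3, -10.3]
grip_width: 0.146
finger_force: 77.9
```

```bash
python3 -m jog '[{"tx":0.0029,"ty":0,"tz":-0.0042,"spin":0},{"tx":0.0029,"ty":0,"tz":-0.0042,"spin":0},{"tx":0.0031,"ty":0,"tz":-0.0041,"spin":0},{"tx":0.0031,"ty":0,"tz":-0.0041,"spin":0},{"tx":0.0031,"ty":0,"tz":-0.0042,"spin":0},{"tx":0.0031,"ty":0,"tz":-0.0042,"spin":0},{"tx":0.003,"ty":0,"tz":-0.004,"spin":0},{"tx":0,"ty":0,"tz":0,"spin":0},{"tx":0,"ty":0,"tz":0,"spin":0}]'
python3 -c "
from h import *
t=snap('top','t6');s=snap('side','s6')
a=cv2.resize(t[140:300,70:450],None,fx=2,fy=2)
b=cv2.resize(s[110:250,200:350],None,fx=2,fy=2)
c=np.zeros((600,780,3),np.uint8);c[:320,:760]=a;c[320:,:300]=b;c[390:600,400:680]=cv2.resize(s,None,fx=.5,fy=.5);cv2.imwrite('pics/c6.png',c)"
```

```text
time_s: 36.33
eef_pos: [0.5681, -0.0317, 0.2207]
tcp_rot: [-1.945, -2.466, -0.0]
ft_force: [9.4, 2.1, -11.9]
grip_width: 0.146
finger_force: 78.1
```

View pics/c6.png

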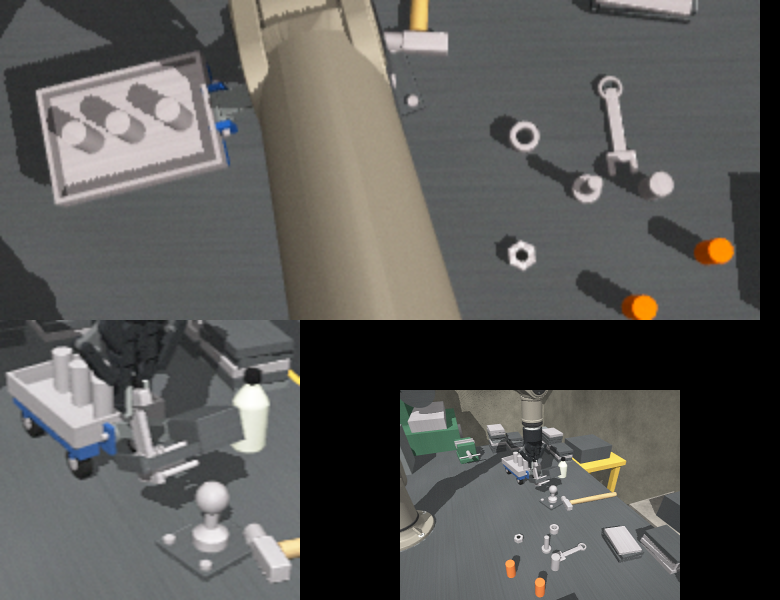

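The ball stands bare and the coupler is raised about 79 mm (TCP rise 72.6 mm along the arc). All three punches are upright in the tray, the fourth is still on the bench at crop (658,185), and the bystanders and orange pieces haven't moved.

```bash
python3 -c "
from rig import robot
print(robot.sign_off())"
```

```text
the job is handed in; nothing more can be done
None
```

I handed the job in at about 36 s: three punches stand upright in the tray, the fourth is still on the bench, and the gripper is holding the unhitched drawbar about 8 cm above the ball.

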